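# Wind the tub carriage out of the blow-off hood and snap its lid on

### The arm

A 6-joint arm with a two-finger parallel gripper is mounted at the origin on the work surface. World frame = base frame: x ahead of the robot, y to its left, z up, the work surface at z = 0. Lengths are in mm, angles in rad, forces in N, time in s.
With the tool pointing down it reaches from about 350 to 775 mm from the base axis. Payload 7.3 kg.
Tool frame: the origin (TCP) lies at the very end of the fingers, on their centre line; the grasp point (between the pads) lies 19 mm behind it; x points along the fingers, z is the direction in which the jaws open and shut, and the axes are right-handed (so a half turn about x gives the same grasp; the last joint's range is limited). The gripper opens to 92 mm and grips with 3 to 60 N. Pads are 19 mm wide; open, the fingers measure 130 mm over their backs; the gripper's body (75 mm by 190 mm) begins 47 mm behind the grasp point.
Start: joints at [0.989, 0.342, 1.524, -0, 1.275, -0.146], TCP at [221.61, 475.956, 226.741] pointing down, gripper open.
Joint ranges: [-2.53, 2.53], [-0.77, 2.02], [0.04, 2.7], [-1, 4.14], [0.28, 2.66], [-3.11, 3.11]. Speed limits (rad/s): [2.57, 2.57, 3.14, 3.14, 3.14, 3.14].

### API

Orientations are given as [roll, pitch, yaw] about the fixed x, y, z axes, in that order (R = Rz(yaw) Ry(pitch) Rx(roll)).
In Python, from plant import * gives the robot as it stands.
- The arm moves only by the tool carry_out, never from a script. Its argument "rows" is a list of rows, each a list of 4 numbers: the shift along the world's x, y, z in mm, then the turn about the world's z in degrees. In form: [[x, y, z, twist], ...]. A call has 1 to 20 rows; each row is the pose to reach, as a shift and turn from the pose measured when the call began; what a row does not reach only later rows make up. A row lasts 1/12 s, in which the tool goes at most 41.7 mm and 7.16 degrees, less where a joint would pass 70% of its speed; a pose out of reach is approached as far as the arm can. A call with a gripper value outside its range is refused whole. "hand" is the finger opening in mm, from 0 to 91.8, set as the call begins (left out, the last holds). The fingers move at their own pace and stop on an object; the grip force is fixed at half the most. Time passes only in rows, so rows that repeat a pose let the fingers close. It gives the time, the measured TCP pose, the force and the opening at its end, in the units of the state.
- get_obs(): the state, without advancing time (a new reading comes with each control period).
- capture(name): name is "scene" or "top"; returns the picture (384x512x3 uint8, red, green, blue); there is no depth.
- camera_info(name): a dict with "camera_matrix" (3x3 intrinsics, pixels), "pose" (4x4, takes a point from camera to world coordinates). Camera axes: x right, y down, z forward; pixel columns grow to the right and rows downward; lengths in mm; the calibration is good to about 2 mm. A picture is of the moment at which its call begins. camera_info takes no time and is no camera call.
- close_job(): hands the job in, once; it reports no verdict.
The state is a dict: "time": time; "joint_positions": joint angles; "dq": joint speeds; "tau": joint torques, N m; "tool_pos": TCP position; "tcp_rot": TCP orientation; "contact_force": force on the tool from outside, world axes, zero at the start; "moment": the same for the moment, N m; "grip_width": finger opening in mm.
Only numpy, scipy, OpenCV 4.12 (cv2) and the standard library are available. Lean on these libraries where they do the work, as an engineer would, in place of code of your own. Each camera call takes 0.05 s, during which the arm holds its last target. There are 200 camera calls.

### The job

Fit the loose red crank handle fully down onto the square spindle of the green gearbox, let go, then take it by its free-spinning black sleeve and, keeping the sleeve held between the fingers the whole way, wind it anticlockwise (seen from above) until the yellow carriage with the blue tub is fully out of the hood, against its stop. Then lay the white lid on the tub and press it down until it snaps flat under both orange clips. Leave the handle on the spindle, and do not disturb the speckled planter, the blue cup or the taped foam block.

Things in the scene. Friction and masses are not known exactly. Their poses are not given: they have to be found in the camera images.
- drive_seat (a point): Point on the vertical spindle axis, on the steel flange (56 mm wide) atop the green gearbox (84 x 84 mm, 70 mm tall), 74 mm above the bench; the hub's underside comes to rest here. A 20 mm square stud, sides along this point's x and y, rises 20 mm above this point, then a stepped tip (17, then 13 mm square) to 26 mm. Turns with the spindle.
- spindle (a joint): Turn of the spindle in rad, growing anticlockwise seen from above; starts at 0 to 1.2, hard stop at 14.2 (just over 2 1/4 turns from 0). It stays where it is left; turning takes about 0.15 N m. Each rad drives the carriage 8.5 mm out of the hood; fully out at the stop.
- hub_centre (a point): Centre of the red hub of the loose crank handle (0.25 kg): 34 mm cube with a 23 mm square hole down through it; its underside is 17 mm below this point. x runs along the grey arm to the sleeve, whose axis is 70 mm away; z up. The arm is 16 mm wide, 17 to 27 mm above the underside; a bolt head under its end keeps the handle level. Fits the spindle in four quarter-turn positions, 0.15 rad play.
- sleeve_mid (a point): Middle of the handle's black grip sleeve: an upright cylinder 24 mm across, 54 mm tall (29 to 83 mm above the hub's underside), spinning freely about its own axis on the arm's end. This point is on its axis, 56 mm above the hub's underside; its x and y axes spin with it. Keep it pinched between the fingers while winding.
- tub_rim (a point): Centre of the blue tub's open top, at rim height, 66 mm above the bench; the centre of the lid's underside must come here. Tub 72 mm along this point's x, 92 mm along y, walls 4 mm; part of the yellow carriage, which winds out along this point's -y. Fully out, this point is 175 mm from the spindle axis, on its +y side, and 65 mm from the hood's mouth.
- clip_top (a point): Top of one of two orange spring clips (34 mm wide) at the middle of the tub's two x sides, 21 mm above the rim. Sloping noses guide the lid from up to 3 mm off and overhang its edge by 2.5 mm; pressed with about 5 to 15 N in all they give way outwards, then snap back over the lid. At the y ends fixed flared guides rise 18 mm above the rim and centre the lid with 2 mm play each way.
- hood_top (a point): Centre of the roof of the fixed white hood over the tub's starting place: 130 mm along this point's x, 124 mm along y, 105 mm tall; open at its -y end towards the gearbox. A grey hose stub 40 mm wide, 30 mm tall stands on it.
- lid_grip (a point): Centre of the orange bar of the loose white lid (0.13 kg): bar 16 mm wide (x), 56 mm long (y), 22 mm tall, 28 to 50 mm above the lid's underside on two posts. The plate is 76 mm (x) by 96 mm (y), 6 mm thick. This point is 39 mm above the centre of the underside. The lid's long side goes along the tub's long side (y); half a turn makes no difference.
- lid_under (a point): Centre of the lid's underside, axes as for its bar: x across the bar, y along it, z up.
- planter_mid (a point): Bystander: cream planter with green specks, 74 mm across, 80 mm tall; its centre, 40 mm up.
- cup_mid (a point): Bystander: blue glazed cup, 64 mm across, 66 mm tall; its centre, 33 mm up.
- foam_mid (a point): Bystander: white foam block with yellow tape, 85 mm (x) by 70 mm (y), 45 mm tall; its centre, 22 mm up.
Things that resemble listed ones, but are neither listed nor needed, are in the scene too. Of the things that look like the part that bears hub_centre, the middle-sized one is meant.

How it is judged:
By the outcome, as a careful person would: the job done as asked, in the order asked, and still so for the second after the job is handed in, with the robot touching nothing.
It also fails if it takes over 72 s, if anything falls off the work surface, if the arm or the gripper's body presses on something with over 40 N, if the wrist force passes 120 N, or if a joint passes its speed limit or range.

## Working session

There is one attempt and no reset: what is moved stays moved. The work goes in short steps, Python scripts to look and compute and a tool call to move; the robot and the scene stay as the last step left them, time stands still between calls to the robot, and variables do not carry over. Pictures are saved under pics/ and viewed, about 8 in all and at most 12, crops included, and the job is handed in when it is done.

Besides the shell and the picture viewer there is one more tool, called after "Call:" as a command line: name --pt "numbers of a row" for each row, then --argument value for the rest. carry_out: Moves the arm, as the interface text tells. Its arguments: {"type":"object","properties":{"rows":{"type":"array"},"hand":{"type":"number"}},"required":["rows"]}

```bash
mkdir -p pics; ls; python3 - <<'E'
from plant import *
import cv2,numpy as np
np.set_printoptions(precision=3,suppress=True)
o=get_obs();print(o)
for n in("top","scene"):
    c=camera_info(n);print(n,c["camera_matrix"],c["pose"])
    im=capture(n);cv2.imwrite(f"pics/{n}0.png",cv2.resize(im[...,::-1],(800,600),interpolation=cv2.INTER_CUBIC));cv2.imwrite(f"pics/raw_{n}0.png",im[...,::-1])
E
```

```text
pics
{'time': 0.0, 'joint_positions': array([ 0.989,  0.343,  1.525, -0.   ,  1.275, -0.146]), 'dq': array([-0.003, -0.002,  0.001, -0.002,  0.002, -0.001]), 'tau': array([ -0.   , -43.126, -24.422,   0.072,   0.056,  -0.   ]), 'tool_pos': array([221.407, 475.631, 226.06 ]), 'tcp_rot': array([ 3.009,  1.569, -2.139]), 'contact_force': array([ 0.02 ,  0.345, -0.35 ]), 'moment': array([0.07 , 0.001, 0.005]), 'grip_width': 91.68404556136846}
top [[441.658   0.    256.007]
 [  0.    441.658 194.007]
 [  0.      0.      1.   ]] [[   0.006   -0.997    0.079  322.957]
 [  -1.      -0.004    0.029  -33.674]
 [  -0.029   -0.079   -0.996 1341.103]
 [   0.       0.       0.       1.   ]]
scene [[446.351   0.    255.452]
 [  0.    446.351 191.859]
 [  0.      0.      1.   ]] [[   0.117    0.734   -0.669 1156.715]
 [   0.993   -0.094    0.071 -102.61 ]
 [  -0.01    -0.672   -0.74   925.045]
 [   0.       0.       0.       1.   ]]
```

View pics/top0.png

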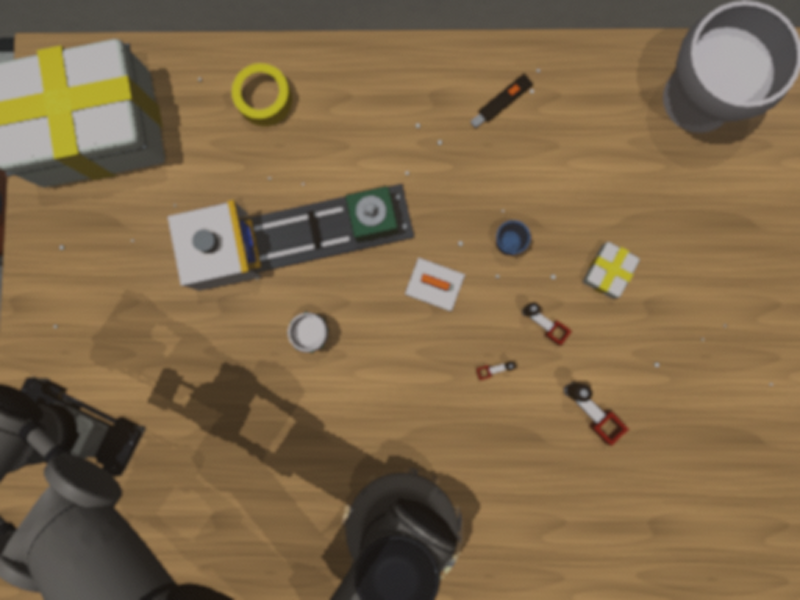

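View pics/scene0.png

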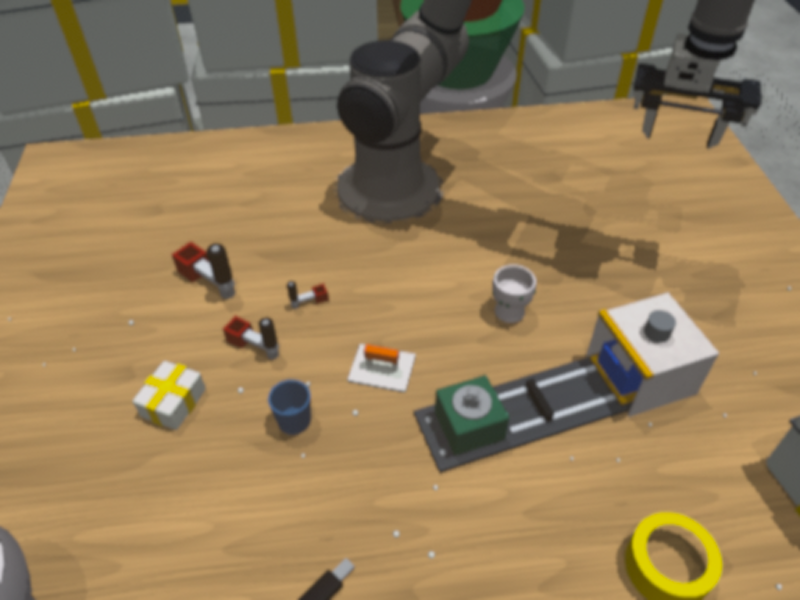

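The top view at 800x600 shows the hood at (207,243), gearbox at (370,212), lid at (436,283), and the middle handle with its hub at (557,332) and sleeve at (533,312). The cup is at (513,238), the foam at (612,270) and the planter at (308,332). The scene view shows the same objects: gearbox (472,410), lid (382,366), middle handle (240,332) to (268,335).

```bash
cat > h.py <<'E'
import cv2,numpy as np
from plant import *
np.set_printoptions(precision=2,suppress=True)
CI={n:camera_info(n) for n in("top","scene")}
def ray(n,uv):
    c=CI[n];d=np.linalg.inv(c["camera_matrix"])@np.array([uv[0],uv[1],1.]);P=np.array(c["pose"]);return P[:3,3],P[:3,:3]@d
def onz(n,uv,z):
    o,d=ray(n,uv);return (o+d*(z-o[2])/d[2])[:2]
def tri(a,b):
    A=np.zeros((3,3));y=np.zeros(3)
    for n,uv in(("top",a),("scene",b)):
        o,d=ray(n,uv);d=d/np.linalg.norm(d);M=np.eye(3)-np.outer(d,d);A+=M;y+=M@o
    return np.linalg.solve(A,y)
def proj(n,p):
    c=CI[n];P=np.linalg.inv(np.array(c["pose"]));q=c["camera_matrix"]@(P[:3,:3]@np.asarray(p,float)+P[:3,3]);return q[:2]/q[2]
def grab(n,tag):
    im=capture(n);cv2.imwrite(f"pics/raw_{tag}.png",im[...,::-1]);return im
def load(tag): return cv2.imread(f"pics/raw_{tag}.png")[...,::-1].copy()
def blobs(im,lo,hi,amin=8):
    m=cv2.inRange(cv2.cvtColor(im,cv2.COLOR_RGB2HSV),np.array(lo),np.array(hi))
    k,_,s,c=cv2.connectedComponentsWithStats(m);return [(c[i],s[i]) for i in range(1,k) if s[i][4]>=amin],m
E
python3 - <<'E'
from h import *
C={"red":((0,110,50),(6,255,255)),"orange":((7,170,120),(17,255,255)),"green":((60,60,20),(95,255,200)),"blue":((105,80,30),(125,255,255)),"black":((0,0,0),(180,255,32))}
for n in("top","scene"):
    im=load(n+"0")
    for k,(a,b) in C.items():
        print(n,k,[(c.round(1).tolist(),s.tolist()) for c,s in blobs(im,a,b)[0] if s[4]<2000])
def crop(n,x,y,w,h,f):
    return cv2.resize(load(n+"0")[y:y+h,x:x+w],None,fx=f,fy=f,interpolation=cv2.INTER_NEAREST)
a=crop("top",300,170,100,75,4);b=crop("top",205,110,100,75,4)
c=crop("scene",105,170,100,75,4);d=crop("scene",255,220,100,75,4)
cv2.imwrite("pics/crops.png",np.vstack([np.hstack([a,b]),np.hstack([c,d])])[...,::-1])
E
```

```text
top red [([356.9, 213.0], [350, 206, 15, 14, 59]), ([390.3, 273.8], [380, 264, 21, 20, 146])]
top orange [([328.5, 57.0], [326, 55, 6, 5, 24]), ([278.4, 180.3], [271, 177, 16, 8, 57])]
top green [([237.5, 136.8], [222, 121, 32, 31, 395])]
top blue [([158.2, 153.1], [155, 143, 7, 23, 75]), ([326.0, 154.7], [319, 148, 14, 14, 158])]
top black [([30.7, 249.5], [26, 245, 11, 11, 55]), ([24.2, 265.3], [0, 248, 50, 44, 753]), ([47.2, 259.1], [45, 258, 5, 3, 10]), ([72.8, 285.4], [62, 269, 24, 34, 435]), ([272.7, 331.0], [254, 319, 37, 29, 373]), ([238.7, 334.3], [233, 329, 14, 14, 46]), ([3.4, 337.8], [0, 335, 9, 7, 37]), ([252.1, 359.0], [227, 343, 51, 41, 678]), ([117.6, 379.2], [91, 373, 55, 11, 342]), ([236.0, 380.0], [232, 375, 9, 9, 40])]
scene red [([120.8, 163.3], [111, 156, 21, 15, 147]), ([204.2, 186.9], [201, 183, 7, 8, 31]), ([151.4, 210.0], [144, 203, 16, 16, 105])]
scene orange [([243.6, 224.6], [234, 220, 20, 10, 129])]
scene green [([262.6, 4.2], [257, 0, 14, 12, 118]), ([311.0, 28.5], [283, 0, 53, 56, 1334]), ([302.0, 262.4], [280, 242, 46, 37, 643])]
scene blue [([395.9, 236.6], [384, 218, 27, 34, 417]), ([184.8, 259.6], [173, 246, 25, 21, 152])]
scene black [([283.1, 18.4], [271, 12, 22, 10, 37]), ([454.9, 23.0], [442, 16, 30, 11, 119]), ([451.7, 32.6], [439, 24, 31, 14, 125]), ([263.4, 39.5], [261, 37, 5, 6, 10]), ([417.3, 50.1], [410, 43, 15, 15, 147]), ([438.4, 48.2], [435, 47, 8, 3, 18]), ([466.0, 53.2], [458, 52, 16, 4, 22]), ([470.7, 68.2], [462, 62, 22, 15, 114]), ([241.9, 78.4], [228, 67, 23, 22, 166])]
```

View pics/crops.png

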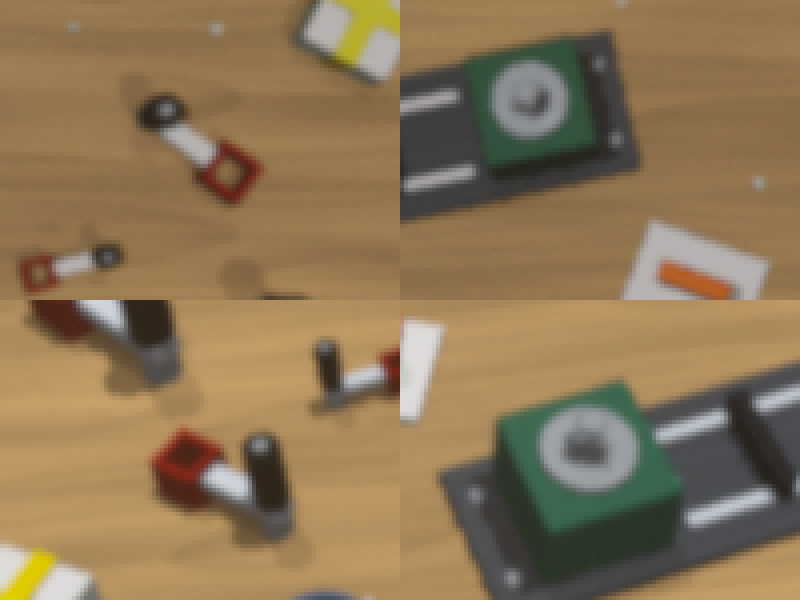

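The crops show the hub's square top (hole centre at top-view raw ≈(357.2,212)), the sleeve top at ≈(340.8,197) and the flange at ≈(237.3,134.3). The stud is tiny, so next I'll compute positions and zoom in on it.

```bash
python3 - <<'E'
from h import *
t=load("top0");s=load("scene0")
# hub: centre by hull of red, angle by minAreaRect
for n,im,box in(("top",t,(345,200,25,25)),("scene",s,(140,198,25,25))):
    x,y,w,h=box;_,m=blobs(im,(0,110,40),(7,255,255));_,m2=blobs(im,(173,110,40),(180,255,255));m=m|m2
    k=np.zeros_like(m);k[y:y+h,x:x+w]=m[y:y+h,x:x+w];p=cv2.findNonZero(k);print(n,"hubrect",cv2.minAreaRect(p))
ht=(357.25,212.);hs=(151.25,208.25);st=(340.8,197.);ss=(169.5,205.75)
print("hub tri",tri(ht,hs),onz("top",ht,34),onz("scene",hs,34))
print("sleeve top tri",tri(st,ss),onz("top",st,83),onz("scene",ss,83))
# flange grey: low saturation bright
for n,im,box in(("top",t,(222,120,30,30)),("scene",s,(285,240,35,32))):
    x,y,w,h=box;hs_=cv2.cvtColor(im[y:y+h,x:x+w],cv2.COLOR_RGB2HSV)
    m=((hs_[...,1]<60)&(hs_[...,2]>100)).astype(np.uint8)
    cs,_=cv2.findContours(m,cv2.RETR_EXTERNAL,cv2.CHAIN_APPROX_NONE);c=max(cs,key=cv2.contourArea)
    e=cv2.fitEllipse(c);uv=np.array(e[0])+[x,y];print(n,"flange",e,uv,onz(n,uv,74))
# gearbox sides / hood / lid / bystanders
g=blobs(t,(60,60,20),(95,255,200))[1];print("green",cv2.minAreaRect(cv2.findNonZero(g)))
_,m=blobs(t,(0,0,140),(180,50,255))
k=np.zeros_like(m);k[160:203,255:300]=m[160:203,255:300];_,o=blobs(t,(5,120,100),(20,255,255));k[160:203,255:300]|=o[160:203,255:300]
r=cv2.minAreaRect(cv2.findNonZero(k));print("lid",r,onz("top",r[0],6)); b=cv2.boxPoints(r);w=np.array([onz("top",q,6) for q in b]);print(w,np.linalg.norm(np.diff(w,axis=0),axis=1))
_,o=blobs(t,(5,120,100),(20,255,255));k=np.zeros_like(o);k[160:203,255:300]=o[160:203,255:300];r=cv2.minAreaRect(cv2.findNonZero(k));print("bar",r,onz("top",r[0],50))
for nm,uv,z in(("cup",(513,238),66),("foam",(612,270),45),("planter",(308,332),80),("hose",(205,241),135)): print(nm,onz("top",np.array(uv)*.64-.2,z))
# zoom on stud
def z(im,x,y,w,h):
    c=im[y:y+h,x:x+w].astype(float);c=np.clip((c-40)*1.4,0,255).astype(np.uint8);return cv2.resize(c,(400,400),interpolation=cv2.INTER_CUBIC)
cv2.imwrite("pics/stud.png",np.hstack([z(t,225,122,25,25),z(s,290,244,25,25)])[...,::-1])
E
```

```text
top hubrect ((356.8000183105469, 212.6000213623047), (11.600000381469727, 11.200000762939453), 36.869895935058594)
scene hubrect ((152.78236389160156, 210.6706085205078), (15.510529518127441, 13.883549690246582), 40.60129928588867)
hub tri [ 374.19 -294.01   33.29] [ 374.16 -293.59] [ 374.78 -294.13]
sleeve top tri [ 414.68 -238.45   82.25] [ 414.62 -237.89] [ 415.27 -238.77]
top flange ((14.785033226013184, 14.4589204788208), (19.106870651245117, 19.168514251708984), 2.416987180709839) [236.79 134.46] [596.72  60.58]
scene flange ((16.64252471923828, 16.90458106994629), (21.790361404418945, 25.457998275756836), 99.88665771484375) [301.64 256.9 ] [599.42  60.17]
green ((237.25880432128906, 135.6647186279297), (26.573984146118164, 27.767101287841797), 77.47119140625)
lid ((277.0, 180.99998474121094), (43.99999237060547, 41.99999237060547), 0.0) [468.13 -58.08]
[[ 403.96    8.34]
 [ 532.37    9.17]
 [ 532.61 -124.81]
 [ 404.56 -124.63]] [128.42 133.98 128.05]
bar ((277.0, 180.99998474121094), (43.99999237060547, 41.99999237060547), 0.0) [463.35 -57.27]
cup [ 546.44 -205.15]
foam [ 489.69 -392.44]
planter [369.19 172.43]
hose [528.27 350.42]
```

View pics/stud.png

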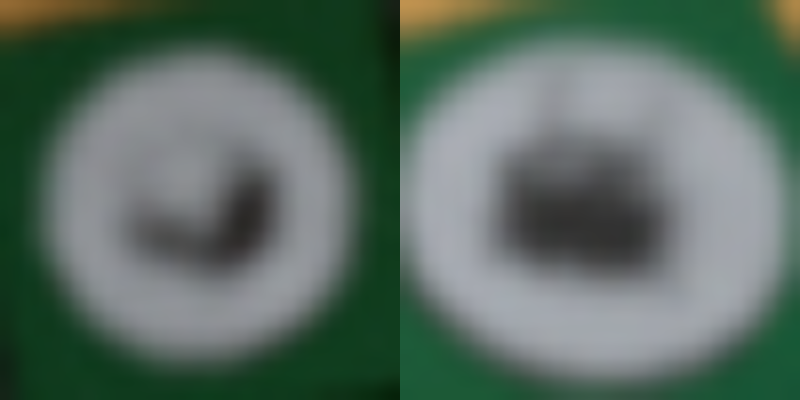

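The stud zoom shows a dark lower edge running (125,232)→(215,270) in the top view, with the front face edge nearly level in the scene view. That puts the stud at about -18° (mod 90) in world yaw. Next: tool yaw, lid pose and spindle triangulation.

```bash
python3 - <<'E'
from h import *
from scipy.spatial.transform import Rotation as R
t=load("top0");s=load("scene0")
print("spindle",tri((236.79,134.46),(301.64,256.9)))
print(R.from_euler("xyz",get_obs()["tcp_rot"]).as_matrix())
out={}
for n,im in(("top",t),("scene",s)):
    c,m=blobs(im,(7,170,120),(17,255,255),40);x,y,w,h=c[0][1][:4];k=np.zeros_like(m);k[y:y+h,x:x+w]=m[y:y+h,x:x+w]
    r=cv2.minAreaRect(cv2.findNonZero(k));print(n,"bar",c[0],r);out[n]=c[0][0]
    b=np.array([onz(n,q,50) for q in cv2.boxPoints(r)]);print(b)
print(tri(out["top"],out["scene"]))
# lid white
m=((cv2.cvtColor(t,cv2.COLOR_RGB2HSV)[...,1]<70)&(t[...,0]>130)).astype(np.uint8);k=np.zeros_like(m);k[162:200,257:300]=m[162:200,257:300]
r=cv2.minAreaRect(cv2.findNonZero(k));b=np.array([onz("top",q,6) for q in cv2.boxPoints(r)]);print("lid",r,b,onz("top",r[0],6),[np.degrees(np.arctan2(*(b[i+1]-b[i])[::-1])) for i in range(3)],np.linalg.norm(np.diff(b,axis=0),axis=1))
# hood yellow edge / rail white strips angle
m=((cv2.cvtColor(t,cv2.COLOR_RGB2HSV)[...,1]<60)&(t[...,0]>130)).astype(np.uint8)
for x,y,w,h in((165,130,60,45),(105,128,50,60)):
    q=m[y:y+h,x:x+w];cs,_=cv2.findContours(q,cv2.RETR_EXTERNAL,cv2.CHAIN_APPROX_NONE)
    for c in cs:
        if cv2.contourArea(c)>15: print(cv2.minAreaRect(c+np.array([x,y])))
E
```

```text
spindle [597.38  60.78  70.91]
[[-0.   -0.91  0.42]
 [-0.    0.42  0.91]
 [-1.    0.   -0.  ]]
top bar (array([278.44, 180.33]), array([271, 177,  16,   8,  57], dtype=int32)) ((278.376708984375, 180.32876586914062), (16.15167808532715, 3.394193649291992), 20.556047439575195)
[[468.95 -37.35]
 [478.36 -40.82]
 [461.74 -85.23]
 [452.36 -81.75]]
scene bar (array([243.59, 224.58]), array([234, 220,  20,  10, 129], dtype=int32)) ((243.5800018310547, 224.55999755859375), (19.766841888427734, 6.439876556396484), 10.30484676361084)
[[472.61 -86.12]
 [452.95 -81.56]
 [470.26 -34.45]
 [489.57 -39.53]]
[466.14 -60.82  43.23]
lid ((277.8877868652344, 181.59024047851562), (32.69384765625, 26.076061248779297), 20.2248592376709) [[ 446.05   -0.62]
 [ 521.04  -27.66]
 [ 486.62 -120.91]
 [ 412.06  -93.63]] [466.34 -60.78] [np.float64(-19.829615017715188), np.float64(-110.2588034306908), np.float64(159.89949869538103)] [79.71 99.4  79.39]
((185.0117645263672, 160.5529327392578), (2.603165626525879, 28.85175132751465), 77.47119140625)
((214.50001525878906, 153.99998474121094), (2.5495097637176514, 15.493175506591797), 78.69007110595703)
((181.8705596923828, 141.41766357421875), (2.7116308212280273, 28.634822845458984), 77.47119140625)
((210.5117645263672, 135.05294799804688), (2.4947001934051514, 15.510529518127441), 77.47119140625)
((129.9219512939453, 155.8024444580078), (45.81703186035156, 39.740692138671875), 77.90524291992188)
```

Measured so far:
- **Hub:** (374.2,-293.8), arm yaw 54°.
- **Spindle:** (597.8,60.6), stud ≈72°.
- **Lid:** (466.3,-60.8), x axis at -20°.
- **Tub:** yaw ≈12.4°.

Now moving above the hub with the jaws across the arm.

Call:
carry_out --pt "239 -326 0 -50" --pt "239 -326 0 -50" --pt "239 -326 0 -50" --pt "239 -326 0 -50" --pt "239 -326 0 -50" --pt "239 -326 0 -50" --pt "239 -326 0 -50" --pt "239 -326 0 -50" --pt "239 -326 0 -60" --pt "239 -326 0 -70" --pt "153 -770 0 -101" --pt "153 -770 0 -101" --pt "153 -770 0 -101" --pt "153 -770 0 -101" --pt "153 -770 0 -101" --pt "153 -770 0 -101" --pt "153 -770 0 -101" --pt "153 -770 0 -101" --pt "153 -770 0 -101" --pt "153 -770 0 -101" --hand 62

```text
time: 1.77
tool_pos: [380.1, -261.2, 226.0]
tcp_rot: [2.919, 1.569, 2.291]
contact_force: [1.7, 0.5, 0.4]
grip_width: 62.0
```

Call:
carry_out --pt "-6 -32.6 -30 0" --pt "-6 -32.6 -70 0" --pt "-6 -32.6 -110 0" --pt "-6 -32.6 -150 0" --pt "-6 -32.6 -180 0" --pt "-6 -32.6 -205 0" --pt "-6 -32.6 -219 0" --pt "-6 -32.6 -219 0" --pt "-6 -32.6 -219 0"

```text
time: 2.52
tool_pos: [373.7, -293.5, 6.5]
tcp_rot: [2.933, 1.567, 2.305]
contact_force: [0.1, -0.4, 0.4]
grip_width: 62.0
```

```bash
cat > look.py <<'E'
import sys
from h import *
# look.py tag  [scene crop x y w h] [top crop ...]
a=list(map(int,sys.argv[2:]));o=[]
for n,b in(("scene",a[:4]),("top",a[4:8])):
    if not b: continue
    im=grab(n,sys.argv[1]+n);x,y,w,h=b;o.append(cv2.resize(im[y:y+h,x:x+w],(400,int(400*h/w)),interpolation=cv2.INTER_CUBIC))
cv2.imwrite(f"pics/{sys.argv[1]}.png",np.hstack(o)[...,::-1]);s=get_obs();print(s["tool_pos"],s["contact_force"],s["grip_width"],np.degrees(s["tcp_rot"][2]-s["tcp_rot"][0])%360)
E
python3 look.py g1 100 150 100 100 310 160 100 100
```

```text
[ 374.68 -294.39    7.96] [-0.91 -0.09  0.29] 61.82113192891687 324.0172505157602
```

View pics/g1.png

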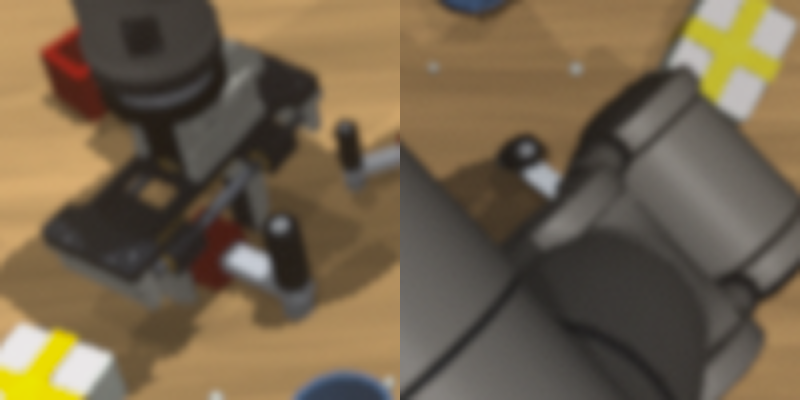

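The fingers straddle the red hub (at about (215,250) in the left crop), so I'll close and lift.

Call:
carry_out --pt "0 0 0 0" --pt "0 0 0 0" --pt "0 0 0 0" --pt "0 0 0 0" --pt "0 0 0 0" --pt "0 0 0 0" --pt "0 0 20 0" --pt "0 0 50 0" --pt "0 0 90 0" --pt "0 0 130 0" --pt "0 0 130 0" --hand 20

```text
time: 3.53
tool_pos: [377.3, -297.1, 144.5]
tcp_rot: [-0.193, 1.559, -0.82]
contact_force: [1.7, -1.9, -2.2]
grip_width: 33.7
```

Call:
carry_out --pt "20 33 0 0" --pt "45 70 0 4" --pt "65 105 0 8" --pt "85 140 0 12" --pt "105 172 0 15" --pt "127 205 0 18" --pt "148 240 0 18" --pt "168 272 0 18" --pt "185 300 0 18" --pt "205 330 0 18" --pt "215 350 0 18" --pt "220.5 357.5 0 18" --pt "220.5 357.5 0 18" --pt "220.5 357.5 0 18"

```text
time: 4.7
tool_pos: [597.1, 59.9, 143.5]
tcp_rot: [-0.341, 1.56, -0.654]
contact_force: [0.6, -0.1, -2.5]
grip_width: 33.7
```

```bash
python3 look.py c1 260 190 100 100 180 80 100 100; python3 -c "
from h import *
import time
print(np.mean([get_obs()['tool_pos'] for _ in range(5)],0))
print(proj('top',(598,60.6,100)),proj('scene',(598,60.6,100)))"
```

```text
[597.04  59.01 144.08] [ 0.44 -0.64 -2.97] 34.226479932144365 341.9580269647994
[597.04  59.01 144.08]
[236.12 132.08] [302.49 249.78]
```

View pics/c1.png

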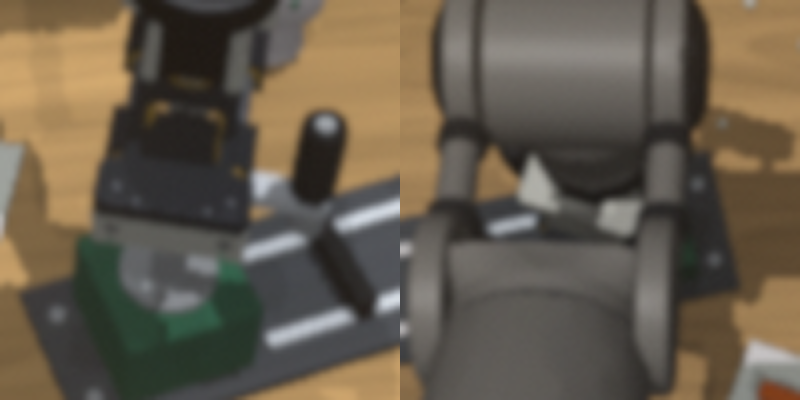

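The picture shows the sleeve top at crop (325,125), which is raw scene (340.8,220.8), with the handle hanging over the gearbox. Checking its pose.

```bash
python3 -c "
from h import *
p=onz('scene',(340.75,220.75),220);print(p);d=p-np.array([597.1,59.5]);print(np.hypot(*d),np.degrees(np.arctan2(d[1],d[0])))"
```

```text
[619.39 126.33]
70.45124866901226 71.55375150326836
```

Call:
carry_out --pt "1.2 1 -15 0" --pt "1.2 1 -30 0" --pt "1.2 1 -35 0" --pt "1.2 1 -39 0" --pt "1.2 1 -43 0" --pt "1.2 1 -43 0"

```text
time: 5.3
tool_pos: [598.1, 59.5, 100.9]
tcp_rot: [-0.311, 1.56, -0.627]
contact_force: [-0.3, 0.5, -1.5]
grip_width: 33.7
```

Call:
carry_out --pt "0 0.5 -3 0" --pt "0 0.5 -6 0" --pt "0 0.5 -9 0" --pt "0 0.5 -9 0"

```text
time: 5.63
tool_pos: [597.7, 60.0, 91.4]
tcp_rot: [-0.364, 1.561, -0.68]
contact_force: [-0.7, -0.5, -2.7]
grip_width: 33.8
```

Call:
carry_out --pt "0 0 -4 0" --pt "0 0 -8 0" --pt "0 0 -10.5 0" --pt "0 0 -10.5 0"

```text
time: 5.97
tool_pos: [598.0, 60.1, 82.3]
tcp_rot: [-0.301, 1.56, -0.616]
contact_force: [-4.2, -0.0, 10.1]
grip_width: 34.2
```

Call:
carry_out --pt "0 0 0 0" --pt "0 0 0 0" --pt "0 0 0 0" --pt "0 0 15 0" --pt "0 0 50 0" --pt "0 0 90 0" --pt "0 0 105 0" --pt "22 66.5 105 0" --pt "22 66.5 105 0" --pt "22 66.5 105 0" --pt "22 66.5 105 0" --hand 56

```text
time: 6.88
tool_pos: [619.9, 127.8, 186.7]
tcp_rot: [-0.349, 1.56, -0.662]
contact_force: [0.4, -2.0, 0.2]
grip_width: 55.8
```

```bash
python3 look.py d1 260 190 100 100; python3 -c "
from h import *
print(proj('scene',(620,126.5,157)),proj('scene',(598,60.3,108)))"
```

```text
[619.65 126.74 186.63] [ 0.19 -0.24  0.32] 56.2815734341103 341.9986735630434
[336.99 239.57] [302.6  247.71]
```

View pics/d1.png

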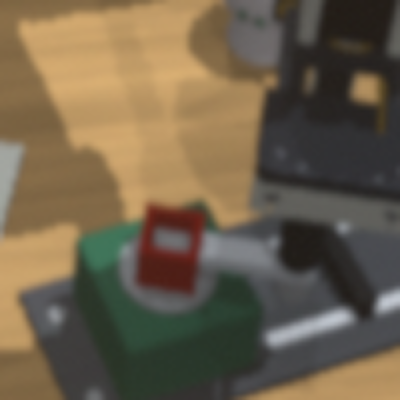

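The hub sits on the flange with the stud visible in its hole (crop (172,240)), and the sleeve is under the fingers. Descending to pinch it.

Call:
carry_out --pt "0.3 -0.2 -30 0" --pt "0.3 -0.2 -55 0" --pt "0.3 -0.2 -73.5 0" --pt "0.3 -0.2 -73.5 0"

```text
time: 7.27
tool_pos: [617.0, 124.9, 108.5]
tcp_rot: [-1.355, 1.563, -1.671]
contact_force: [-0.8, 0.0, 0.3]
grip_width: 56.1
```

Call:
carry_out --pt "0 0 0 0" --pt "0 0 0 0" --pt "0 0 0 0" --pt "0 0 0 0" --pt "0 0 0 0" --hand 10

```text
time: 7.68
tool_pos: [617.6, 124.8, 109.7]
tcp_rot: [-1.088, 1.563, -1.403]
contact_force: [1.1, -0.2, -0.4]
grip_width: 27.4
```

```bash
cat > wind.py <<'E'
import sys
from h import *
# wind.py cx cy a0 step n : shifts from the ideal point at angle a0
cx,cy,a0,st,n=map(float,sys.argv[1:6]);s=get_obs();p=s["tool_pos"];d=p[:2]-[cx,cy]
print(s["time"],p,s["contact_force"],s["grip_width"],"r",np.hypot(*d),"ang",np.degrees(np.arctan2(d[1],d[0])))
a=np.radians(a0+st*np.arange(1,int(n)+1));print(np.c_[cx+70*np.cos(a)-p[0],cy+70*np.sin(a)-p[1]].round(1).tolist())
E
python3 wind.py 598 60.3 72 10 20
```

```text
7.6833 [617.63 124.84 109.73] [ 1.06 -0.18 -0.4 ] 27.386875349571454 r 67.46239165078033 ang 73.08498856077055
[[-9.9, 4.8], [-22.1, 5.4], [-34.2, 3.9], [-45.9, 0.4], [-56.7, -5.2], [-66.5, -12.5], [-74.8, -21.4], [-81.4, -31.7], [-86.2, -42.9], [-88.9, -54.8], [-89.6, -67.0], [-88.1, -79.1], [-84.5, -90.8], [-79.0, -101.6], [-71.6, -111.4], [-62.7, -119.7], [-52.5, -126.4], [-41.3, -131.1], [-29.4, -133.9], [-17.2, -134.5]]
```

Call:
carry_out --pt "1 0.5 3 0" --pt "1 0.5 3 0" --pt "1 0.5 3 0"

```text
time: 7.93
tool_pos: [618.8, 125.5, 113.0]
tcp_rot: [-1.021, 1.563, -1.337]
contact_force: [0.1, -0.1, -3.2]
grip_width: 23.1
```

```bash
python3 wind.py 598 60.3 72 10 20
```

```text
7.9333 [618.78 125.49 113.03] [ 0.09 -0.1  -3.16] 23.09786639555801 r 68.42137501130937 ang 72.3197769160845
[[-11.0, 4.1], [-23.2, 4.8], [-35.3, 3.3], [-47.0, -0.3], [-57.9, -5.8], [-67.6, -13.2], [-75.9, -22.1], [-82.6, -32.3], [-87.4, -43.6], [-90.1, -55.4], [-90.7, -67.6], [-89.3, -79.7], [-85.7, -91.4], [-80.1, -102.3], [-72.8, -112.0], [-63.9, -120.4], [-53.6, -127.0], [-42.4, -131.8], [-30.5, -134.5], [-18.3, -135.1]]
```

Call:
carry_out --pt "0 0 -2 0" --pt "0 0 -3.2 0" --pt "0 0 -3.2 0"

```text
time: 8.18
tool_pos: [619.2, 125.7, 110.4]
tcp_rot: [-0.878, 1.563, -1.193]
contact_force: [-0.8, 0.7, 2.9]
grip_width: 23.4
```

```bash
python3 wind.py 598 60.3 72 10 20
```

```text
8.1833 [619.16 125.68 110.37] [-0.77  0.71  2.86] 23.423778507716165 r 68.72047815591029 ang 72.06964924824975
[[-11.4, 3.9], [-23.6, 4.6], [-35.7, 3.1], [-47.4, -0.5], [-58.3, -6.0], [-68.0, -13.4], [-76.3, -22.3], [-83.0, -32.5], [-87.7, -43.8], [-90.5, -55.6], [-91.1, -67.8], [-89.6, -79.9], [-86.1, -91.6], [-80.5, -102.5], [-73.2, -112.2], [-64.3, -120.5], [-54.0, -127.2], [-42.8, -132.0], [-30.9, -134.7], [-18.7, -135.3]]
```

Call:
carry_out --pt "-11.4 3.9 0 0" --pt "-23.6 4.6 0 0" --pt "-35.7 3.1 0 0" --pt "-47.4 -0.5 0 0" --pt "-58.3 -6 0 0" --pt "-68 -13.4 0 0" --pt "-76.3 -22.3 0 0" --pt "-83 -32.5 0 0" --pt "-87.7 -43.8 0 0" --pt "-90.5 -55.6 0 0"

```text
time: 9.02
tool_pos: [528.7, 69.6, 110.5]
tcp_rot: [-0.735, 1.563, -1.05]
contact_force: [5.9, 2.5, -2.8]
grip_width: 23.4
```

```bash
python3 wind.py 598 60.3 172 10 20
```

```text
9.0167 [528.69  69.61 110.53] [ 5.9   2.54 -2.82] 23.414616978065574 r 69.92968558063862 ang 172.34638996649727
[[-0.7, -11.8], [0.8, -23.9], [4.4, -35.5], [9.9, -46.4], [17.3, -56.2], [26.2, -64.5], [36.4, -71.1], [47.7, -75.9], [59.6, -78.6], [71.7, -79.3], [83.9, -77.8], [95.5, -74.2], [106.4, -68.7], [116.1, -61.3], [124.5, -52.4], [131.1, -42.2], [135.9, -30.9], [138.6, -19.1], [139.3, -6.9], [137.8, 5.2]]
```

Call:
carry_out --pt "-0.5 -11.8 -0.7 0" --pt "1 -23.9 -0.7 0" --pt "4.7 -35.5 -0.7 0" --pt "10.2 -46.4 -0.7 0" --pt "17.6 -56.2 -0.7 0" --pt "26.5 -64.5 -0.7 0" --pt "36.7 -71.1 -0.7 0" --pt "48 -75.9 -0.7 0" --pt "59.9 -78.6 -0.7 0" --pt "72 -79.3 -0.7 0" --pt "84.2 -77.8 -0.7 0" --pt "95.8 -74.2 -0.7 0" --pt "106.7 -68.7 -0.7 0" --pt "116.4 -61.3 -0.7 0" --pt "124.8 -52.4 -0.7 0" --pt "131.4 -42.2 -0.7 0" --pt "136.2 -30.9 -0.7 0" --pt "138.9 -19.1 -0.7 0" --pt "139.6 -6.9 -0.7 0" --pt "138.1 5.2 -0.7 0"

```text
time: 10.68
tool_pos: [666.9, 72.9, 110.1]
tcp_rot: [-0.99, 1.561, -1.305]
contact_force: [-4.2, -3.6, 5.7]
grip_width: 23.6
```

```bash
python3 wind.py 598.3 60.3 12 10 20
```

```text
10.6833 [666.92  72.95 110.05] [-4.17 -3.58  5.72] 23.590785889798383 r 69.77206697893496 ang 10.442109041027622
[[-3.7, 13.6], [-9.3, 24.4], [-16.6, 34.2], [-25.5, 42.5], [-35.8, 49.2], [-47.0, 53.9], [-58.9, 56.7], [-71.1, 57.3], [-83.2, 55.8], [-94.8, 52.3], [-105.7, 46.7], [-115.5, 39.4], [-123.8, 30.5], [-130.4, 20.2], [-135.2, 9.0], [-137.9, -2.9], [-138.6, -15.1], [-137.1, -27.2], [-133.5, -38.9], [-128.0, -49.7]]
```

Call:
carry_out --pt "-3.7 13.6 0 0" --pt "-9.3 24.4 0 0" --pt "-16.6 34.2 0 0" --pt "-25.5 42.5 0 0" --pt "-35.8 49.2 0 0" --pt "-47 53.9 0 0" --pt "-58.9 56.7 0 0" --pt "-71.1 57.3 0 0" --pt "-83.2 55.8 0 0" --pt "-94.8 52.3 0 0" --pt "-105.7 46.7 0 0" --pt "-115.5 39.4 0 0" --pt "-123.8 30.5 0 0" --pt "-130.4 20.2 0 0" --pt "-135.2 9 0 0" --pt "-137.9 -2.9 0 0" --pt "-138.6 -15.1 0 0" --pt "-137.1 -27.2 0 0" --pt "-133.5 -38.9 0 0" --pt "-128 -49.7 0 0"

```text
time: 12.35
tool_pos: [537.8, 21.8, 110.1]
tcp_rot: [-1.307, 1.561, -1.623]
contact_force: [-2.6, 1.4, 5.6]
grip_width: 23.3
```

```bash
python3 wind.py 598.2 60.3 212 10 20
```

```text
12.35 [537.83  21.79 110.08] [-2.59  1.36  5.57] 23.320684353745712 r 71.60922717828163 ang -147.46626974697702
[[8.4, -8.3], [17.3, -16.6], [27.5, -23.3], [38.7, -28.1], [50.6, -30.8], [62.8, -31.4], [74.9, -30.0], [86.6, -26.4], [97.5, -20.9], [107.2, -13.5], [115.5, -4.6], [122.2, 5.6], [126.9, 16.9], [129.7, 28.8], [130.3, 41.0], [128.8, 53.1], [125.3, 64.7], [119.7, 75.6], [112.4, 85.4], [103.5, 93.7]]
```

Call:
carry_out --pt "8.4 -8.3 0 0" --pt "17.3 -16.6 0 0" --pt "27.5 -23.3 0 0" --pt "38.7 -28.1 0 0" --pt "50.6 -30.8 0 0" --pt "62.8 -31.4 0 0" --pt "74.9 -30 0 0" --pt "86.6 -26.4 0 0" --pt "97.5 -20.9 0 0" --pt "107.2 -13.5 0 0" --pt "115.5 -4.6 0 0" --pt "122.2 5.6 0 0" --pt "126.9 16.9 0 0" --pt "129.7 28.8 0 0" --pt "130.3 41 0 0" --pt "128.8 53.1 0 0" --pt "125.3 64.7 0 0" --pt "119.7 75.6 0 0" --pt "112.4 85.4 0 0" --pt "103.5 93.7 0 0"

```text
time: 14.02
tool_pos: [641.0, 114.3, 109.8]
tcp_rot: [-1.371, 1.559, -1.687]
contact_force: [-1.0, -6.3, 3.8]
grip_width: 23.8
```

```bash
python3 wind.py 598.2 60.3 52 8 8;python3 look.py e1 240 120 170 170 130 80 130 130
```

```text
14.0167 [640.96 114.27 109.82] [-1.02 -6.29  3.77] 23.795595471336416 r 68.85713349862525 ang 51.61466021171992
[[-7.8, 6.6], [-16.5, 10.9], [-25.8, 13.9], [-35.4, 15.6], [-45.2, 16.0], [-54.9, 15.0], [-64.4, 12.6], [-73.4, 8.9]]
[639.45 115.3  109.8 ] [-2.59 -3.14  2.96] 23.335078634481672 341.95819087746037
```

View pics/e1.png

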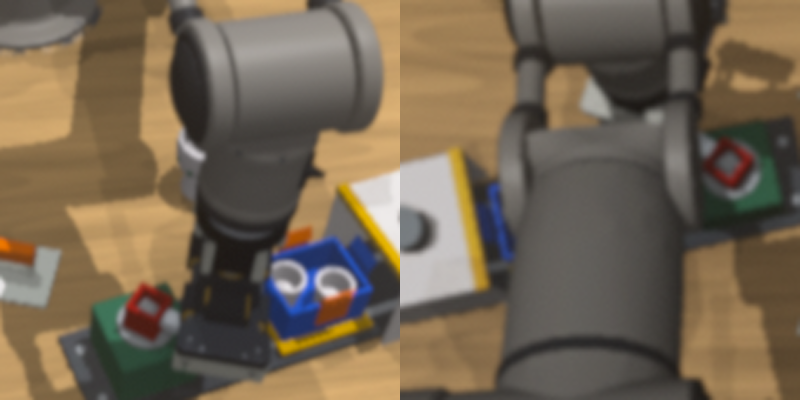

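The carriage is nearly out: the tub and its two orange clips are visible at (320,285) in the left crop. Continuing in smaller steps towards the stop.

Call:
carry_out --pt "-7.8 6.6 0 0" --pt "-16.5 10.9 0 0" --pt "-25.8 13.9 0 0" --pt "-35.4 15.6 0 0" --pt "-45.2 16 0 0" --pt "-45.2 16 0 0"

```text
time: 14.62
tool_pos: [593.6, 128.9, 109.7]
tcp_rot: [-1.492, 1.556, -1.807]
contact_force: [1.5, -8.7, 1.6]
grip_width: 23.6
```

```bash
python3 wind.py 598.2 60.3 92 4 10
```

```text
14.6167 [593.6  128.88 109.7 ] [ 1.46 -8.7   1.56] 23.561099118536653 r 68.73600893361301 ang 93.83801952313291
[[-2.7, 1.0], [-7.6, 0.4], [-12.3, -0.7], [-17.0, -2.0], [-21.6, -3.7], [-26.1, -5.7], [-30.4, -8.0], [-34.5, -10.5], [-38.5, -13.4], [-42.2, -16.6]]
```

Call:
carry_out --pt "-2.7 0 0 0" --pt "-7.6 -0.5 0 0" --pt "-12.3 -1.7 0 0" --pt "-12.3 -1.7 0 0"

```text
time: 14.95
tool_pos: [580.9, 126.6, 109.8]
tcp_rot: [-1.458, 1.555, -1.773]
contact_force: [2.2, -3.2, 2.2]
grip_width: 23.6
```

Call:
carry_out --pt "-4 -1.5 0 0" --pt "-4 -1.5 0 0"

```text
time: 15.12
tool_pos: [576.4, 125.2, 109.9]
tcp_rot: [-1.47, 1.556, -1.785]
contact_force: [2.4, -1.4, 2.7]
grip_width: 23.6
```

```bash
python3 wind.py 598.2 60.3 108 4 6
```

```text
15.1167 [576.43 125.21 109.9 ] [ 2.35 -1.37  2.72] 23.570742400518274 r 68.46374618009219 ang 108.53900181193137
[[-4.5, -0.0], [-8.9, -2.0], [-13.2, -4.3], [-17.4, -6.9], [-21.3, -9.8], [-25.1, -12.9]]
```

Call:
carry_out --pt "-4.5 -1 0 0" --pt "-8.9 -3 0 0" --pt "-8.9 -3 0 0"

```text
time: 15.37
tool_pos: [567.2, 121.6, 109.9]
tcp_rot: [-1.448, 1.555, -1.763]
contact_force: [2.7, -4.1, 1.6]
grip_width: 23.4
```

Call:
carry_out --pt "-4 -2.5 0 0" --pt "-4 -2.5 0 0"

```text
time: 15.53
tool_pos: [564.1, 119.6, 110.2]
tcp_rot: [-1.247, 1.557, -1.563]
contact_force: [6.3, 0.8, -0.4]
grip_width: 23.2
```

```bash
python3 wind.py 598.2 60.3 120 4 6
```

```text
15.5333 [564.07 119.63 110.24] [ 6.34  0.83 -0.39] 23.201487217141963 r 68.45081557641427 ang 119.91140781214345
[[-5.0, -1.3], [-9.0, -4.2], [-12.7, -7.3], [-16.2, -10.7], [-19.5, -14.3], [-22.5, -18.2]]
```

Call:
carry_out --pt "-3.5 -2 0 0" --pt "-3.5 -2 0 0"

```text
time: 15.7
tool_pos: [562.8, 118.7, 110.7]
tcp_rot: [-0.757, 1.558, -1.073]
contact_force: [11.0, 2.4, -2.7]
grip_width: 23.8
```

Call:
carry_out --pt "-2.5 -1.5 0 0" --pt "-2.5 -1.5 0 0" --pt "-2.5 -1.5 0 0"

```text
time: 15.95
tool_pos: [562.6, 118.5, 110.8]
tcp_rot: [-0.318, 1.556, -0.634]
contact_force: [11.7, 3.5, -4.7]
grip_width: 23.7
```

Call:
carry_out --pt "-4 -2.5 0 0" --pt "-6 -4 0 0" --pt "-6 -4 0 0"

```text
time: 16.2
tool_pos: [560.6, 116.8, 111.3]
tcp_rot: [0.142, 1.548, -0.175]
contact_force: [16.6, 6.8, -6.9]
grip_width: 23.5
```

It's against the stop: about 18 N tangential and no further travel. I'll unload, release and lift clear.

Call:
carry_out --pt "2.5 2 -1.5 0" --pt "2.5 2 -1.5 0"

```text
time: 16.37
tool_pos: [564.0, 119.6, 110.0]
tcp_rot: [0.188, 1.547, -0.128]
contact_force: [5.5, 1.1, 3.2]
grip_width: 23.8
```

Call:
carry_out --pt "0 0 0 0" --pt "0 0 0 0" --pt "0 0 0 0" --pt "0 0 0 0" --pt "0 0 30 0" --pt "0 0 65 0" --pt "0 0 90 0" --pt "-30 -30 100 0" --pt "-60 -60 100 0" --pt "-85 -90 100 0" --pt "-100 -120 100 0" --pt "-100 -150 100 0" --pt "-100 -180 100 0" --pt "-100 -180 100 0" --hand 54

```text
time: 17.53
tool_pos: [463.3, -64.4, 210.1]
tcp_rot: [0.124, 1.547, -0.196]
contact_force: [1.1, 0.1, -0.7]
grip_width: 53.8
```

```bash
python3 look.py f1 240 150 170 170 130 80 130 130
```

```text
[463.33 -61.01 209.78] [ 0.41  0.73 -0.77] 53.90056400623632 341.691223581726
```

View pics/f1.png

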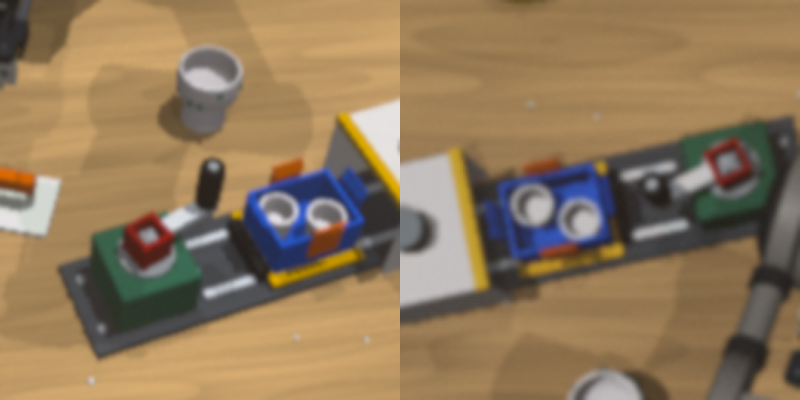

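The carriage rests against the black stop bar at crop (625,210), the handle is on the spindle at (727,165), and the clips are at (543,165) and (560,252). Measuring the tub, then picking up the lid.

```bash
python3 - <<'E'
from h import *
t=load("f1top");s=load("f1scene")
for n,im,b in(("top",t,(160,120,45,50)),("scene",s,(340,205,60,60))):
    x,y,w,h=b;sub=im[y:y+h,x:x+w]
    for nm,lo,hi in(("or",(3,150,90),(14,255,255)),("blue",(108,120,60),(128,255,255))):
        bl,m=blobs(sub,lo,hi,6);print(n,nm,[((c+[x,y]).round(1).tolist(),s_.tolist()) for c,s_ in bl])
        if nm=="blue": 
            k=(cv2.connectedComponents(m)[1]==1+np.argmax([0 if False else q[1][4] for q in bl])) if 0 else m
            r=cv2.minAreaRect(cv2.findNonZero(m));print("rect",r)
for p in((560.4,231.2,66),):print(proj("top",p),proj("scene",p))
c,sn=np.cos(np.radians(12.4)),np.sin(np.radians(12.4))
for sx in(-40,40): print("clip",proj("top",(560.4+sx*c,231.2+sx*sn,80)),proj("scene",(560.4+sx*c,231.2+sx*sn,80)))
E
```

```text
top or [([175.6, 133.3], [10, 11, 12, 5, 39]), ([181.6, 161.5], [17, 40, 10, 4, 25])]
top blue [([179.4, 148.2], [0, 14, 40, 30, 438])]
rect ((18.92096519470215, 28.620628356933594), (25.331117630004883, 40.05661392211914), 78.2317123413086)
scene or [([361.9, 221.2], [15, 12, 14, 10, 81]), ([378.1, 251.4], [31, 40, 14, 13, 101])]
scene blue [([369.3, 240.9], [5, 17, 51, 42, 901])]
rect ((31.255016326904297, 36.08574676513672), (34.78117752075195, 52.14817428588867), 70.70995330810547)
[178.86 147.23] [369.44 237.62]
clip [180.56 159.68] [362.32 221.47]
clip [175.22 133.09] [379.1  247.28]
```

Call:
carry_out --pt "3 0 -40 -1.7" --pt "3 0 -80 -1.7" --pt "3 0 -120 -1.7" --pt "3 0 -155 -1.7" --pt "3 0 -180 -1.7" --pt "3 0 -189 -1.7" --pt "3 0 -189 -1.7" --pt "3 0 -189 -1.7"

```text
time: 18.3
tool_pos: [466.7, -60.4, 21.3]
tcp_rot: [0.222, 1.548, -0.127]
contact_force: [-0.3, 0.3, 1.2]
grip_width: 53.4
```

Call:
carry_out --pt "0 0 0 0" --pt "0 0 0 0" --pt "0 0 0 0" --pt "0 0 0 0" --pt "0 0 0 0" --pt "0 0 0 0" --pt "0 0 0 0" --pt "0 0 0 0" --pt "0 0 20 0" --pt "0 0 60 0" --pt "0 0 100 0" --pt "0 0 130 0" --pt "0 0 130 0" --hand 2

```text
time: 19.38
tool_pos: [469.8, -61.3, 157.0]
tcp_rot: [0.168, 1.537, -0.18]
contact_force: [1.4, -0.1, -0.2]
grip_width: 15.8
```

```bash
python3 - <<'E'
from h import *
print(tri((178.6,147.4),(370,236.3)),tri((175.6,133.3),(378.1,251.4)),tri((181.6,161.5),(361.9,221.2)))
t=load("f1top")
# inner cups / rim: top-view corners of the tub via approx of main blob after opening
sub=t[120:170,160:205];_,m=blobs(sub,(108,120,60),(128,255,255));m=cv2.morphologyEx(cv2.morphologyEx(m,cv2.MORPH_CLOSE,np.ones((9,9))),cv2.MORPH_OPEN,np.ones((7,7)))
r=cv2.minAreaRect(cv2.findNonZero(m));c=np.array(r[0])+[160,120];print(r,c,onz("top",c,66))
s=get_obs();print(s["tool_pos"],s["grip_width"],s["contact_force"],np.degrees(s["tcp_rot"][2]-s["tcp_rot"][0])%360)
E
```

```text
[559.34 231.68  69.66] [601.52 240.55  66.52] [517.03 221.91  75.57]
((18.654129028320312, 28.38623809814453), (24.88730812072754, 39.708316802978516), 80.13418579101562) [178.65 148.39] [556.98 231.74]
[469.83 -61.3  157.01] 15.838339634486303 [ 1.39 -0.14 -0.16] 340.04732711760744
```

Call:
carry_out --pt "0 0 30 0" --pt "0 0 60 5" --pt "15 35 65 10" --pt "25 70 65 15" --pt "35 108 65 20" --pt "46 145 65 25" --pt "57 182 65 30" --pt "68 220 65 32.4" --pt "78 255 65 32.4" --pt "86 280 65 32.4" --pt "90 292 65 32.4" --pt "90 292.7 65 32.4" --pt "90 292.7 65 32.4" --pt "90 292.7 40 32.4" --pt "90 292.7 40 32.4"

```text
time: 20.63
tool_pos: [557.7, 229.5, 193.0]
tcp_rot: [0.186, 1.545, 0.402]
contact_force: [-1.5, -0.8, -2.9]
grip_width: 15.7
```

```bash
python3 look.py p1 315 150 100 100; python3 - <<'E'
from h import *
from scipy.spatial.transform import Rotation as R
s=get_obs();print(R.from_euler("xyz",s["tcp_rot"]).as_matrix(),s["joint_positions"],s["time"])
E
```

```text
[558.14 229.67 194.71] [-0.53  0.56 -0.25] 15.634598095601321 12.369338988601179
[[ 0.03 -0.21  0.98]
 [ 0.01  0.98  0.21]
 [-1.    0.01  0.03]] [0.26 0.5  1.37 0.   1.25 0.04] 20.6833
```

View pics/p1.png

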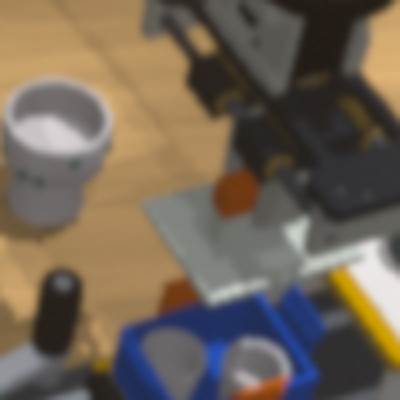

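The lid is held level over the tub, its -y edge corners at crop (148,203) and (213,298). Checking its offset against the tool.

```bash
python3 - <<'E'
from h import *
q=np.array([onz("scene",(315+x/4-.5,150+y/4-.5),178) for x,y in((148,203),(213,298))]);d=q[1]-q[0]
print(q,np.hypot(*d),np.degrees(np.arctan2(d[1],d[0])));a=np.radians(12.4);print("centre",q.mean(0)+48*np.array([-np.sin(a),np.cos(a)]))
E
```

```text
[[533.71 177.73]
 [603.1  194.36]] 71.35632279178391 13.472275936375812
centre [558.1  232.93]
```

Call:
carry_out --pt "1.7 0.7 -30 0" --pt "1.7 0.7 -60 0" --pt "1.7 0.7 -80 0" --pt "1.7 0.7 -86 0" --pt "1.7 0.7 -86 0"

```text
time: 21.1
tool_pos: [559.3, 229.4, 107.9]
tcp_rot: [0.196, 1.546, 0.411]
contact_force: [-0.0, -0.0, -0.1]
grip_width: 16.0
```

Call:
carry_out --pt "0 0 -3 0" --pt "0 0 -6 0" --pt "0 0 -9 0" --pt "0 0 -9 0"

```text
time: 21.43
tool_pos: [559.7, 229.4, 99.6]
tcp_rot: [0.184, 1.545, 0.399]
contact_force: [1.5, 0.5, -0.4]
grip_width: 16.1
```

Call:
carry_out --pt "0 0.8 -3 0" --pt "0 0.8 -5 0" --pt "0 0.8 -5 0"

```text
time: 21.68
tool_pos: [559.6, 230.3, 94.5]
tcp_rot: [0.188, 1.545, 0.403]
contact_force: [-0.8, -0.6, 0.0]
grip_width: 15.7
```

Call:
carry_out --pt "0 0 -3 0" --pt "0 0 -5 0" --pt "0 0 -5 0"

```text
time: 21.93
tool_pos: [559.0, 230.2, 88.6]
tcp_rot: [0.2, 1.547, 0.415]
contact_force: [-0.3, 0.2, -2.0]
grip_width: 15.6
```

Call:
carry_out --pt "0 0 -3 0" --pt "0 0 -4 0" --pt "0 0 -4 0"

```text
time: 22.18
tool_pos: [559.8, 230.4, 87.6]
tcp_rot: [0.176, 1.543, 0.392]
contact_force: [-4.4, -2.2, 18.9]
grip_width: 16.0
```

Call:
carry_out --pt "0 0 -2 0" --pt "0 0 -4 0" --pt "0 0 -4 0" --pt "0 0 -4 0"

```text
time: 22.52
tool_pos: [559.9, 230.4, 87.6]
tcp_rot: [0.16, 1.541, 0.375]
contact_force: [-9.3, -3.5, 26.8]
grip_width: 16.3
```

Call:
carry_out --pt "0 0 2 0" --pt "0 0 2 0" --pt "0 0 2 0"

```text
time: 22.77
tool_pos: [559.7, 230.4, 89.1]
tcp_rot: [0.163, 1.542, 0.379]
contact_force: [-0.7, 0.1, -1.6]
grip_width: 16.1
```

Call:
carry_out --pt "0 0 0 0" --pt "0 0 0 0" --pt "0 0 0 0" --pt "0 0 30 0" --pt "0 0 70 0" --pt "0 0 100 0" --pt "-40 0 130 0" --pt "-80 0 150 0" --pt "-120 0 150 0" --pt "-150 0 150 0" --pt "-150 0 150 0" --hand 32

```text
time: 23.68
tool_pos: [403.3, 230.1, 239.5]
tcp_rot: [0.2, 1.545, 0.418]
contact_force: [0.1, 1.2, -0.4]
grip_width: 32.1
```

```bash
python3 look.py q1 325 190 90 90 155 110 50 50; python3 - <<'E'
from h import *
for n in("top","scene"):
    im=load("q1"+n);b=(155,110,50,60) if n=="top" else (335,195,80,75);x,y,w,h=b
    bl,_=blobs(im[y:y+h,x:x+w],(3,150,90),(16,255,255),4);print(n,[((c+[x,y]).round(1).tolist(),q.tolist()) for c,q in bl])
a=np.radians(12.4);X=np.array([np.cos(a),np.sin(a)]);Y=np.array([-X[1],X[0]])
for sx,sy in((-38,-48),(38,-48),(38,48),(-38,48)):
    p=np.r_[np.array([559.8,231.4])+sx*X+sy*Y,72];print(proj("scene",p),((proj("scene",p)+.5-[325,190])*400/90).round(),((proj("top",p)+.5-[155,110])*8+[400,0]).round())
E
```

```text
[409.17 230.65 240.  ] [0.32 0.72 0.67] 31.791323938620454 12.410359838536428
top [([175.7, 133.0], [15, 21, 12, 5, 32]), ([176.5, 145.6], [13, 32, 18, 8, 87]), ([181.2, 161.6], [22, 50, 10, 4, 21])]
scene [([369.5, 224.9], [21, 22, 29, 17, 271]), ([377.9, 251.6], [37, 51, 14, 12, 94])]
[344.26 229.24] [ 88. 177.] [740. 373.]
[359.38 254.2 ] [155. 288.] [699. 173.]
[396.25 242.72] [319. 237.] [443. 228.]
[379.77 218.74] [246. 130.] [483. 429.]
```

View pics/q1.png

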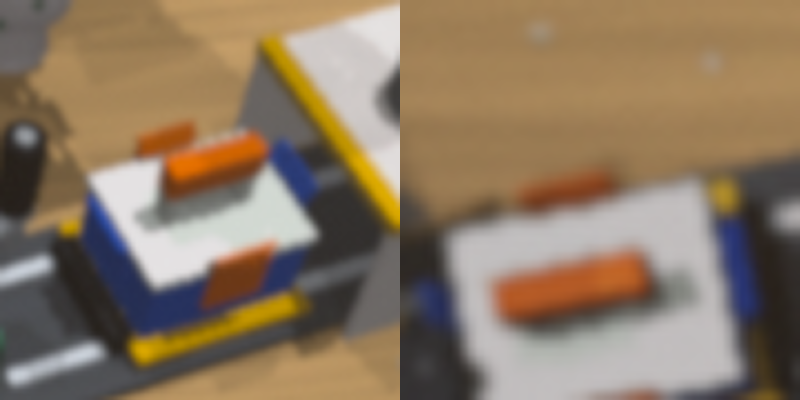

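The lid corners at crop (88,178), (155,285) and (318,235) match a flat, seated plate at z≈72 to within about 1.5 mm, and both clips are back where they were. To confirm, I'll press the bar top with closed fingers; contact should come at z≈116.

Call:
carry_out --pt "40 0 0 0" --pt "80 0 0 0" --pt "120 0 0 0" --pt "151 0.5 0 0" --pt "151 0.5 0 0" --pt "151 0.5 -40 0" --pt "151 0.5 -80 0" --pt "151 0.5 -105 0" --pt "151 0.5 -115 0" --pt "151 0.5 -115 0" --hand 0

```text
time: 24.62
tool_pos: [559.5, 230.6, 122.1]
tcp_rot: [0.181, 1.545, 0.397]
contact_force: [0.6, 0.7, 0.3]
grip_width: 0.7
```

Call:
carry_out --pt "0 0 -3 0" --pt "0 0 -6 0" --pt "0 0 -6 0"

```text
time: 24.87
tool_pos: [560.3, 230.8, 117.1]
tcp_rot: [0.169, 1.543, 0.385]
contact_force: [-0.5, -0.6, 0.3]
grip_width: -0.0
```

Call:
carry_out --pt "0 0 -2 0" --pt "0 0 -4 0" --pt "0 0 -4 0"

```text
time: 25.12
tool_pos: [561.3, 231.1, 116.2]
tcp_rot: [0.148, 1.539, 0.364]
contact_force: [-3.5, -1.8, 12.7]
grip_width: 0.6
```

Call:
carry_out --pt "0 0 -2.5 0" --pt "0 0 -2.5 0"

```text
time: 25.28
tool_pos: [561.5, 231.2, 116.3]
tcp_rot: [0.135, 1.536, 0.352]
contact_force: [-4.3, -1.1, 10.9]
grip_width: 0.5
```

Call:
carry_out --pt "0 0 30 0" --pt "0 0 70 0" --pt "0 0 110 0" --pt "-40 10 120 0" --pt "-80 20 120 0" --pt "-120 30 120 0" --pt "-150 40 120 0" --pt "-150 40 120 0" --pt "-150 40 120 0" --hand 30

```text
time: 26.03
tool_pos: [410.7, 271.9, 237.7]
tcp_rot: [0.139, 1.534, 0.357]
contact_force: [0.5, 0.0, 0.6]
grip_width: 30.0
```

```bash
python3 look.py z1 90 140 320 200 170 90 100 62; python3 - <<'E'
from h import *
for n,bs in(("scene",(("planter",310,165,38,45),("cup",168,238,36,42),("foam",82,228,52,48))),):
    a,b=load(n+"0"),load("z1"+n)
    for nm,x,y,w,h in bs:
        A,B=[cv2.cvtColor(i[y:y+h,x:x+w],cv2.COLOR_RGB2GRAY).astype(np.float32) for i in(a,b)];print(nm,cv2.phaseCorrelate(A,B,cv2.createHanningWindow((w,h),cv2.CV_32F)))
E
```

```text
planter ((0.1349397303111175, 0.5600481352206828), 0.5549353485637241)
cup ((-0.03033012133519719, 0.38158074701165745), 0.9150702788506025)
foam ((0.0176289981593456, 0.15541016546947617), 0.9123672410661792)Traceback (most recent call last):
  File "look.py", line 8, in <module>
    cv2.imwrite(f"pics/{sys.argv[1]}.png",np.hstack(o)[...,::-1]);s=get_obs();print(s["tool_pos"],s["contact_force"],s["grip_width"],np.degrees(s["tcp_rot"][2]-s["tcp_rot"][0])%360)
                                          ~~~~~~~~~^^^
    return _nx.concatenate(arrs, 1, dtype=dtype, casting=casting)
           ~~~~~~~~~~~~~~~^^^^^^^^^^^^^^^^^^^^^^^^^^^^^^^^^^^^^^^
ValueError: all the input array dimensions except for the concatenation axis must match exactly, but along dimension 0, the array at index 0 has size 250 and the array at index 1 has size 248
```

```bash
python3 -c "
from h import *
a=load('z1scene')[150:300,250:410];cv2.imwrite('pics/z1.png',cv2.resize(a,(640,600),interpolation=cv2.INTER_CUBIC)[...,::-1])"
```

```text
(no output)
```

View pics/z1.png

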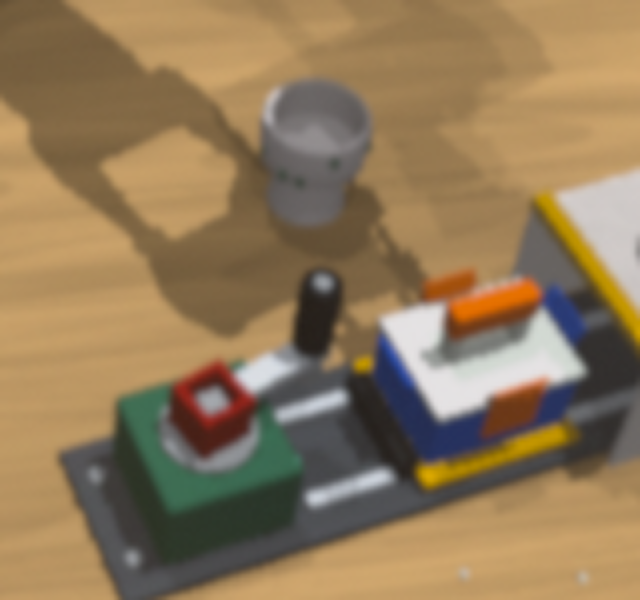

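The last picture shows the handle seated at (210,405), the carriage against the black stop at (380,415), and the lid flat between both clips at (450,285) and (515,405). Handing in.

```bash
python3 -c "
from plant import *
print(close_job())"
```

```text
the job is handed in; nothing more can be done
None
```

The job is handed in, done in the order asked, at about 26 s of the 72 s allowed. I fitted the middle-sized handle onto the spindle, wound it by its sleeve to the stop, and pressed the lid down under the clips.

What the last checks showed:
- **Handle:** it sits on the flange with the stud visible in its hole, and it stayed on the spindle. While I was closing on the sleeve, a 3 mm raise seems to have lifted the handle slightly. I pushed it back down before winding.
- **Winding:** the sleeve stayed pinched the whole way, with the finger opening between 23.1 and 23.8 mm. It ended at a firm stop with about 18 N resisting and almost no travel, and the carriage is against the black stop bar. The stop came about 15° later than I had estimated, roughly the spindle fit's play plus my angle error.
- **Lid:** its corners match a flat, seated plate to within about 1.5 mm, and both clips are back where they were before. Pressing the bar top met firm contact at 116.2 mm, where 116 is expected. I felt no distinct snap, only about 27 N of resistance with no further travel.
- **Bystanders:** the cup and foam moved less than 0.4 pixels between pictures. The planter read 0.56 pixels with a weaker match, which I put down to the arm's shadow on it; it was never approached.
- **Tool tilt:** the tool ended tilted about 2°, because small errors built up over the moves. This had no visible effect.

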